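# Stack a sample carrier on the yellow dispatch pile and flag it ready

## Task

Take the green sample carrier by its white rail at the balance point, carry it level to the yellow-marked bin and lower it gently, without dropping it, until it rests squarely on top of the pile of slide boards there, edges in line with the pile and the jar over the bin's yellow-plated end. Once it is set down and let go, push that bin's yellow ready lever fully over towards the pile. Leave the blue bin's lever and the loose jar standing just beyond the carrier as they are.

Things in the scene. Friction and masses are not known exactly. Their poses are not given: they have to be found in the camera images.
- carrier: Loose sample carrier, about 0.3 to 0.45 kg: a green board 200 (x) x 80 (y) x 8 mm; origin at the centre of its underside, z up. A white upright rail, 14 mm thick (y), stands on its centre line from x = -78 to x = +44 mm, its top 45 mm above the underside. One full jar with a red cap and a yellow dot (44 mm across, top 66 mm above the underside, axis at x = +74 mm) is fixed on the +x end and makes that end heavy. It starts flat on the bench, jar end away from the robot.
- carrier_balance (a point): Point in the rail straight above the carrier's centre of mass, 29 mm from the carrier's centre towards the jar and 32 mm above the underside: where to grip, across the rail. Axes as the carrier's.
- carrier_jar (a point): Centre of the top of the carrier's jar cap (yellow dot), 66 mm above the carrier's underside.
- bin_yellow: Fixed grey bin 228 x 108 mm, 36 mm high, with yellow strips; origin on the bench under the centre of the pile, x along the bin away from the robot, z up. Its +x end has a yellow plate, 40 mm high. It holds a centred pile of flat slide boards (the top one brown card), 200 (x) x 80 (y) mm, level and slightly springy (it gives about 1 mm per 5 N). The height of the pile is not measured: its top lies anywhere from 45 to 95 mm above the bench, differing between the bins.
- bin_yellow_lever_tip (a point): Tip of the yellow ready lever that stands on the yellow bin's foot, 195 mm from the bin's origin on the robot's side (-x of the bin). The point is the centre of its yellow ball, 26 mm across, on a 10 mm rod 75 mm long; the pivot lies 28 mm above the bench with its axis along the bin's y, so the ball's centre is 94 mm up at either end of the swing and 103 mm upright. It stands on a block 70 x 50 mm, top 31 mm above the bench.
- bin_yellow_lever (a joint): Angle of the yellow lever: 0 leaning away from the pile (bin's -x), 1.0 rad fully over towards the pile (bin's +x). Moves by a light push and stays where it is left.
- bin_blue: A bin of the same make with blue markings, its own pile and blue lever; not to be used. Origin and axes as for the yellow bin. The two bins may change sides.
- bin_blue_lever (a joint): Angle of the blue lever, to be left alone.
- jar3: Loose bystander jar standing just beyond the carrier, red cap with a white label, 44 mm across, 58 mm high; origin at the centre of its underside.
Mind the look-alikes: they are no part of the job. Several things have the shape of the carrier; the one meant has the colours described above.

How it is judged:
By the outcome, as a careful person would: the job done as asked, in the order asked, and still so for the second after the job is handed in, with the robot touching nothing.
It also fails if it takes over 64 s, if anything falls off the work surface, if the arm or the gripper's body presses on something with over 40 N, if the wrist force passes 120 N, or if a joint passes its speed limit or range.

## Robot

A 6-joint arm with a two-finger parallel gripper is mounted at the origin on the work surface. World frame = base frame: x ahead of the robot, y to its left, z up, the work surface at z = 0. Lengths are in mm, angles in rad, forces in N, time in s.
With the tool pointing down it reaches from about 300 to 775 mm from the base axis. Payload 14.6 kg.
Tool frame: the origin (TCP) lies on the centre line of the jaws, within the pads' length; the fingertips stand 8 mm ahead of it and the grasp point (between the pads) lies 11 mm behind it; z points along the fingers, y is the direction in which the jaws open and shut (so a half turn about z gives the same grasp; the last joint's range is limited). The gripper opens to 94 mm and grips with 3 to 60 N. Pads are 16 mm wide; open, the fingers measure 119 mm over their backs; the gripper's body (75 mm by 177 mm) begins 78 mm behind the grasp point.
Start: joints at [-1.351, 0.3, 1.521, -0, 1.321, -0.067], TCP at [155.58, -527.527, 213.446] pointing down, gripper open.
Joint ranges: [-3.03, 3.03], [-0.79, 2.21], [0.23, 2.52], [-1.04, 4.18], [0, 3.07], [-2.55, 2.55]. Speed limits (rad/s): [2.22, 2.22, 2.57, 3.14, 3.14, 3.14].

## Interface

Orientations are given as [roll, pitch, yaw] about the fixed x, y, z axes, in that order (R = Rz(yaw) Ry(pitch) Rx(roll)).
In Python, from cell import read_state, cams, manip gives the robot as it stands.
- The arm moves only by the shell command python3 -m handwheel 'ROWS' [OPENING] [FORCE]. ROWS is JSON, a list of rows, each a list of 4 numbers: the shift along the tool's x, y, z in m, then the turn about the tool's z in degrees. In form: [[dx, dy, dz, turn], ...]. A call has 1 to 5 rows; each row is the pose to reach, as a shift and turn from the pose measured when the call began, along the tool's axes at that moment; what a row does not reach only later rows make up. A row lasts 1/8 s, in which the tool goes at most 62.5 mm and 10.7 degrees, less where a joint would pass 70% of its speed; a pose out of reach is approached as far as the arm can. A call with a gripper value outside its range is refused whole. OPENING is the closure, from 0 (fully open) to 1 (shut), set as the call begins (- or left out, the last holds). The fingers move at their own pace and stop on an object; FORCE is the grip in N (left out, the last holds). Time passes only in rows, so rows that repeat a pose let the fingers close. It gives the time, the measured TCP pose, the force and the opening at its end, in the units of the state.
- read_state(): the state, without advancing time (a new reading comes with each control period).
- cams.camera(name): name is "scene" or "top"; returns the picture (480x640x3 uint8, red, green, blue); there is no depth.
- cams.get_calibration(name): a dict with "vertical_fov" (degrees; the focal length in pixels is half the picture's height over the tangent of half this angle, whatever the lens; pixels are square), "cx", "cy" (the principal point, pixels), "R" (3x3) and "t" (3): a world point X has camera coordinates R X + t. Camera axes: x right, y down, z forward; pixel columns grow to the right and rows downward; lengths in mm; the calibration is good to about 2 mm. A picture is of the moment at which its call begins. get_calibration takes no time and is no camera call.
- manip.sign_off(): hands the job in, once; it reports no verdict.
The state is a dict: "clock": time; "joints": joint angles; "qd": joint speeds; "effort": joint torques, N m; "eef_pos": TCP position; "eef_rot": TCP orientation; "wrist_force": force on the tool from outside, world axes, zero at the start; "moment": the same for the moment, N m; "finger_gap": finger opening in mm.
Only numpy, scipy, OpenCV 4.12 (cv2) and the standard library are available. Lean on these libraries where they do the work, as an engineer would, in place of code of your own. Each camera call takes 0.05 s, during which the arm holds its last target. There are 200 camera calls.

## Working session

There is one attempt and no reset: what is moved stays moved. The work goes in short steps, Python scripts to look and compute and a shell command to move; the robot and the scene stay as the last step left them, time stands still between calls to the robot, and variables do not carry over. Pictures are saved under pics/ and viewed, about 8 in all and at most 12, crops included, and the job is handed in when it is done.

```bash
mkdir -p pics; ls; python3 - <<'E'
from cell import read_state,cams
import cv2
s=read_state();print(s)
for n in("scene","top"):
    print(n,cams.get_calibration(n)); cv2.imwrite(f"pics/{n}1.png",cams.camera(n)[...,::-1])
E
```

```text
pics
{'clock': 0.0, 'joints': array([-1.35058077e+00,  3.00428015e-01,  1.52159418e+00,  2.08297016e-05,
        1.32070797e+00, -6.66036535e-02]), 'qd': array([-1.25716775e-03, -2.26589785e-04, -5.69396039e-05, -6.20426431e-04,
        1.11575306e-03, -6.53600979e-04]), 'effort': array([-2.08350255e-03, -5.31807554e+01, -3.52738094e+01,  7.07661593e-02,
        2.44112348e-02, -1.01505952e-04]), 'eef_pos': array([ 155.53982565, -527.27664596,  212.90442103]), 'eef_rot': array([-3.14045901e+00, -9.58373657e-05,  2.86813987e-01]), 'wrist_force': array([-0.12399196,  0.01404045, -0.10649063]), 'moment': array([-0.09151429, -0.03332025, -0.00508156]), 'finger_gap': 94.06012105735476}
scene {'vertical_fov': 57.34950013981207, 'cx': 325.8401144527679, 'cy': 239.96225126652294, 'R': array([[-0.00279432,  0.99997224, -0.00690661],
       [ 0.56336903, -0.00413209, -0.82619505],
       [-0.82620066, -0.00619962, -0.56334185]]), 't': array([  38.95534834, -198.99364762, 1506.59583376])}
top {'vertical_fov': 49.1754618154891, 'cx': 313.9245864256318, 'cy': 238.53778737913265, 'R': array([[-0.01255795, -0.9999111 ,  0.00448225],
       [-0.99667008,  0.01215581, -0.08062871],
       [ 0.08056706, -0.00547985, -0.99673413]]), 't': array([ -35.90197473,  497.47163492, 1178.90946244])}
```

View pics/top1.png

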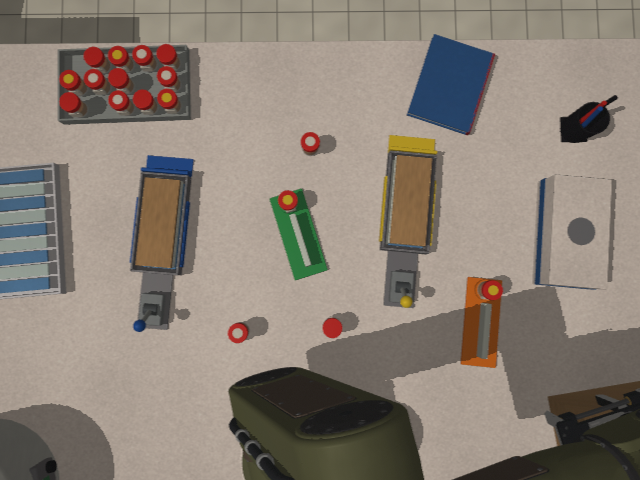

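View pics/scene1.png

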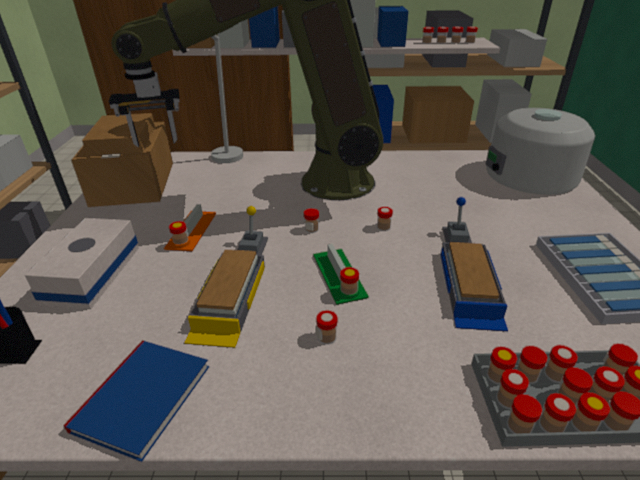

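The top view shows the green carrier at about (300,235) with its jar at (288,200), and the yellow bin at (410,200) with its lever ball at (407,301). The loose jar is at (310,142). Next I'll enlarge both views.

```bash
python3 - <<'E'
import cv2
a=cv2.imread("pics/top1.png")[125:315,260:450]
cv2.imwrite("pics/topc.png",cv2.resize(a,None,fx=3,fy=3,interpolation=cv2.INTER_CUBIC))
a=cv2.imread("pics/scene1.png")[195:345,180:380]
cv2.imwrite("pics/scenec.png",cv2.resize(a,None,fx=4,fy=4,interpolation=cv2.INTER_CUBIC))
E
```

```text
(no output)
```

View pics/topc.png

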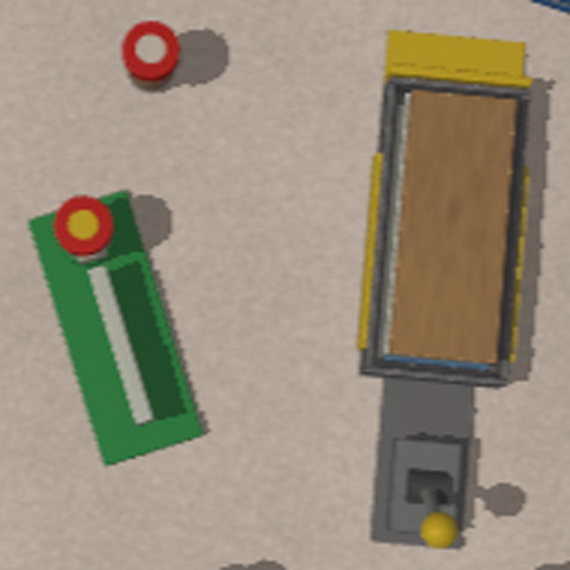

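View pics/scenec.png

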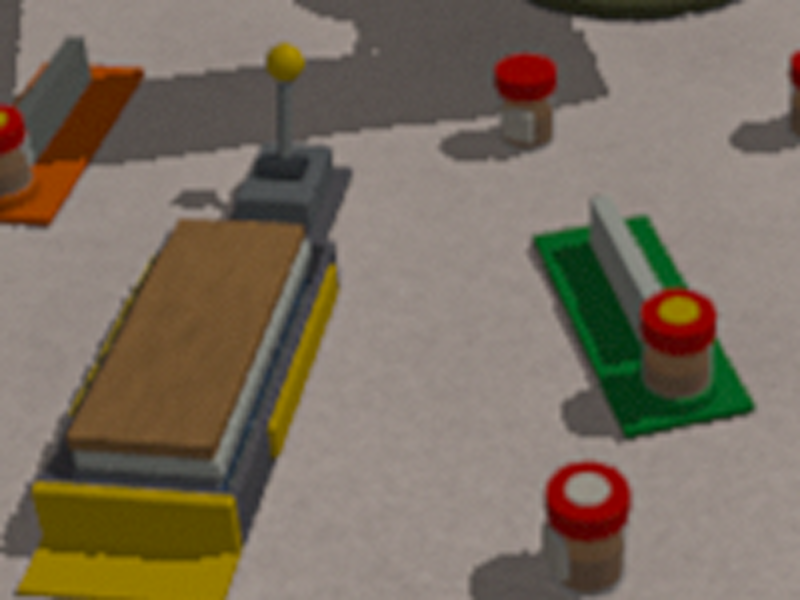

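```bash
cat > h.py <<'E'
import numpy as np
from cell import cams
from scipy.optimize import least_squares
C={n:cams.get_calibration(n) for n in("scene","top")}
def proj(n,X):
    c=C[n];f=240/np.tan(np.radians(c["vertical_fov"])/2)
    p=np.atleast_2d(X)@c["R"].T+c["t"]
    return f*p[:,:2]/p[:,2:]+[c["cx"],c["cy"]]
def place(p,L):
    x,y,z,a=p;c,s=np.cos(a),np.sin(a);L=np.asarray(L,float)
    return L@np.array([[c,-s,0],[s,c,0],[0,0,1]]).T+[x,y,z]
def fit(L,obs,p0,zfix=None,afix=None):
    def full(q): return [q[0],q[1],q[2] if zfix is None else zfix,q[3] if afix is None else afix]
    r=lambda q:np.concatenate([(proj(n,place(full(q),L))-o).ravel() for n,o in obs.items()])
    s=least_squares(r,p0,x_scale=[100,100,100,.1]);return np.array(full(s.x)),r(s.x).reshape(-1,2)
E
python3 - <<'E'
from h import *
np.set_printoptions(precision=2,suppress=True)
T=lambda a:(np.array(a)-1)/3+[260,125]
S=lambda a:(np.array(a)-1.5)/4+[180,195]
K=[[100,40,0],[100,-40,0],[-100,-40,0],[-100,40,0]]
car=np.array(K)+[0,0,8]
o={"top":T([(30,221),(128,190),(205,435),(107,465),(84,225)]),"scene":S([(752,408),(628,437),(533,237),(648,217),(679,311)])}
p,r=fit(list(car)+[[74,0,66]],o,[500,0,0,.2],zfix=0);print("carrier",p);print(r)
print("balance",place(p,[[29,0,32]]),"jar",place(p,[[74,0,66]]))
o={"top":T([(410,92),(518,97),(495,367),(388,354)]),"scene":S([(216,453),(70,441),(178,221),(305,224)])}
q,r=fit(K,o,[500,-200,70,0]);print("pile top",q);print(r)
o={"top":T([(438,530)]),"scene":S([(285,62)])}
b,r=fit([[0,0,0]],o,[300,-200,94,0],afix=0);print("ball",b,r)
print("ball expected ang0",place([q[0],q[1],0,q[3]],[[-195-75*np.sin(.5),0,94]]))
o={"top":T([(151,50)]),"scene":S([(587,490)])}
b,r=fit([[0,0,0]],o,[600,0,58,0],afix=0);print("jar3",b,r)
E
```

```text
carrier [510.36  -6.23   0.     0.29]
[[-0.66 -0.67]
 [-0.47 -0.58]
 [-0.05 -0.19]
 [-0.6   0.34]
 [-0.02 -0.44]
 [ 0.88 -0.62]
 [-1.22 -0.9 ]
 [-0.68 -0.63]
 [-0.44 -0.86]
 [-0.43  0.35]]
balance [[538.12   2.17  32.  ]] jar [[581.19  15.2   66.  ]]
pile top [ 577.51 -258.71   54.77   -0.1 ]
[[-0.26 -0.57]
 [-0.84  0.93]
 [ 0.4  -0.73]
 [ 0.15  0.38]
 [-0.13 -0.54]
 [-0.78 -0.1 ]
 [ 0.27 -0.23]
 [ 0.2   0.82]]
ball [ 354.91 -234.76   97.71    0.  ] [[ 0.2  -0.03]
 [ 0.25  0.02]]
ball expected ang0 [[ 347.76 -235.16   94.  ]]
jar3 [713.36 -35.62  57.37   0.  ] [[-0.07  0.  ]
 [-0.06  0.  ]]
```

Every fit agrees to about 1 px. The lever ball and jar heights also match what they should be, and the pile top comes out at about 55 mm. The tool yaw already matches the carrier, so I'll go over the balance point.

```bash
python3 -m handwheel '[[0.045,-0.035,0,0],[0.09,-0.07,0,0],[0.14,-0.108,0,0],[0.188,-0.145,0,0],[0.236,-0.182,0,0]]' 0 20
```

```text
clock: 0.72
eef_pos: [331.1, -284.2, 213.1]
eef_rot: [-3.141, -0.0, 0.287]
wrist_force: [0.8, -0.2, -0.4]
finger_gap: 93.7
```

```bash
cat > go.py <<'E'
import sys,numpy as np
from cell import read_state
# target TCP x y z yaw(rad) -> tool shift (mm), turn (deg)
def rel(x,y,z,a):
    s=read_state();p=s["eef_pos"];r,pt,w=s["eef_rot"]
    d=np.array([x,y,z])-p
    from scipy.spatial.transform import Rotation as R
    M=R.from_euler("xyz",[r,pt,w]).as_matrix()
    print("t %.2f pos %s rot %s F %s gap %.1f"%(s["clock"],p.round(1),s["eef_rot"].round(4),s["wrist_force"].round(1),s["finger_gap"]))
    print("shift",(M.T@d).round(1),"turn",round(-np.degrees(a-w),2))
rel(*map(float,sys.argv[1:5]))
E
python3 go.py 538.1 2.2 130 0.29
```

```text
t 0.72 pos [ 331.1 -284.2  213.1] rot [-3.1406e+00 -1.0000e-04  2.8650e-01] F [ 0.8 -0.2 -0.4] gap 93.7
shift [ 279.5 -216.2   83.4] turn -0.2
```

```bash
python3 -m handwheel '[[0.045,-0.035,0,0],[0.09,-0.07,0,0],[0.14,-0.108,0,0],[0.188,-0.145,0.02,0],[0.236,-0.182,0.04,0]]' && python3 -m handwheel '[[0.0435,-0.0345,0.043,0],[0.0435,-0.0345,0.043,0],[0.0435,-0.0345,0.043,0]]'; python3 go.py 538.1 2.2 21.5 0.29
python3 - <<'E'
from h import *
import cv2
cv2.imwrite("pics/s2.png",cv2.resize(cams.camera("scene")[190:340,240:400,::-1],None,fx=4,fy=4,interpolation=cv2.INTER_CUBIC))
E
```

```text
clock: 1.35
eef_pos: [505.3, -43.3, 173.7]
eef_rot: [-3.141, -0.0, 0.287]
wrist_force: [0.7, -1.0, 0.3]
finger_gap: 94.0
clock: 1.72
eef_pos: [537.1, 2.0, 130.6]
eef_rot: [-3.141, 0.0, 0.287]
wrist_force: [-0.3, 0.1, 1.3]
finger_gap: 93.9
t 1.73 pos [537.1   2.  130.6] rot [-3.1406e+00  5.0000e-04  2.8730e-01] F [-0.3  0.1  1.3] gap 93.9
shift [  1.1   0.2 109.1] turn -0.15
```

View pics/s2.png

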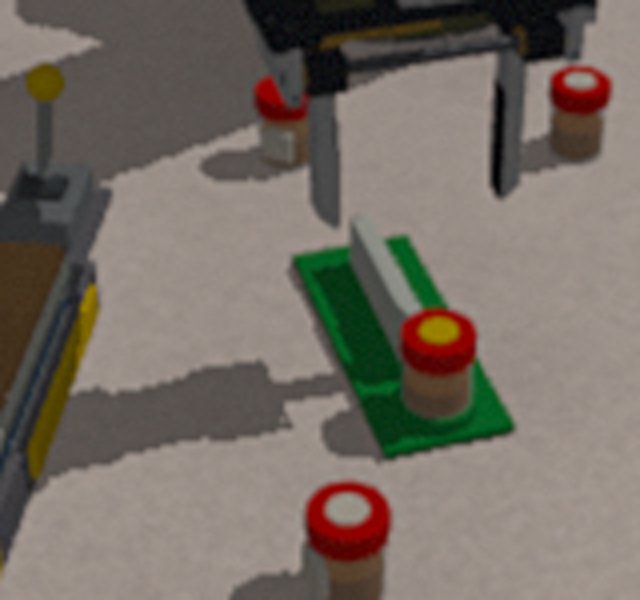

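The open fingers straddle the rail: the left tip is at (330,220) in the crop and the right at (500,190). The carrier hasn't moved. I'll descend and then close.

```bash
python3 -m handwheel '[[0.001,0,0.04,0],[0.001,0,0.08,0],[0.001,0,0.1,0],[0.001,0,0.108,0],[0.001,0,0.108,0]]' 0 && python3 go.py 538.1 2.2 21.5 0.29 && python3 -m handwheel '[[0,0,0,0],[0,0,0,0],[0,0,0,0],[0,0,0,0],[0,0,0,0]]' 1 25 && python3 -m handwheel '[[0,0,0,0],[0,0,0,0],[0,0,0,0],[0,0,0,0]]'; python3 go.py 538.1 2.2 21.5 0.29
```

```text
clock: 2.4
eef_pos: [538.5, 1.1, 24.3]
eef_rot: [-3.141, -0.002, 0.285]
wrist_force: [-0.4, 0.2, 0.8]
finger_gap: 94.0
t 2.40 pos [538.5   1.1  24.3] rot [-3.1415e+00 -1.8000e-03  2.8540e-01] F [-0.4  0.2  0.8] gap 94.0
shift [-0.1 -1.2  2.8] turn -0.26
clock: 3.02
eef_pos: [538.5, 1.1, 24.3]
eef_rot: [-3.142, -0.002, 0.285]
wrist_force: [-0.5, 0.0, 0.5]
finger_gap: 47.7
clock: 3.52
eef_pos: [538.5, 1.2, 24.3]
eef_rot: [-3.141, -0.002, 0.286]
wrist_force: [-0.6, 0.4, 0.3]
finger_gap: 13.6
t 3.52 pos [538.5   1.2  24.3] rot [-3.1414e+00 -1.7000e-03  2.8560e-01] F [-0.6  0.4  0.3] gap 13.6
shift [-0.1 -1.1  2.8] turn -0.25
```

The gap of 13.6 mm confirms the 14 mm rail is gripped. I'll lift and check the level and weight.

```bash
python3 -m handwheel '[[0,0,-0.005,0],[0,0,-0.02,0],[0,0,-0.05,0],[0,0,-0.085,0],[0,0,-0.1,0]]' - 35 && python3 -m handwheel '[[0,0,-0.007,0],[0,0,-0.007,0]]';  python3 go.py 600 -200 124 -0.1
python3 - <<'E'
from h import *
from cell import read_state
print(read_state()["moment"])
import cv2
cv2.imwrite("pics/s3.png",cv2.resize(cams.camera("scene")[150:330,250:410,::-1],None,fx=3.3,fy=3.3,interpolation=cv2.INTER_CUBIC))
E
```

```text
clock: 4.15
eef_pos: [539.0, 1.1, 126.9]
eef_rot: [3.141, -0.005, 0.286]
wrist_force: [0.5, -0.4, -3.3]
finger_gap: 13.7
clock: 4.4
eef_pos: [538.9, 1.1, 133.7]
eef_rot: [3.141, -0.005, 0.286]
wrist_force: [0.5, -0.1, -4.1]
finger_gap: 13.8
t 4.40 pos [538.9   1.1 133.7] rot [ 3.1407 -0.0047  0.2855] F [ 0.5 -0.1 -4.1] gap 13.8
shift [  2.  210.1   9.9] turn 22.09
[-0.01515816  0.02038614 -0.04872535]
```

View pics/s3.png

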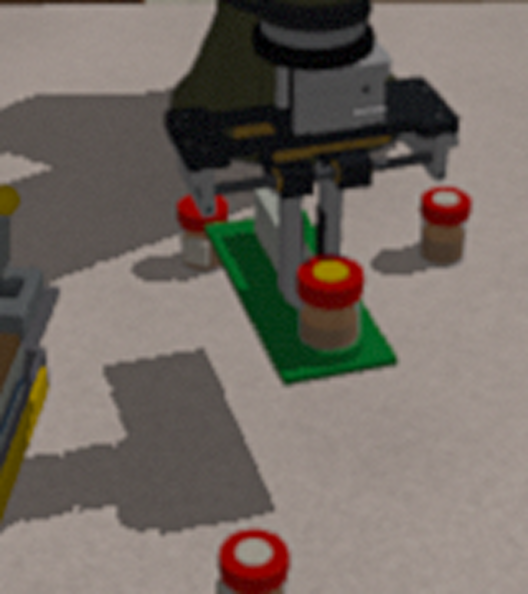

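It hangs level: the wrist moment is near zero, the load is about 4 N, and the pads sit at the balance point. I'll carry it to above the pile.

```bash
python3 go.py 606.4 -261.6 134 -0.102
```

```text
t 4.45 pos [538.6   1.1 133.1] rot [ 3.141  -0.0038  0.2856] F [-0.3 -0.6 -4.2] gap 13.9
shift [ -9.  271.1  -0.7] turn 22.21
```

```bash
python3 -m handwheel '[[0,0.015,-0.001,1],[-0.001,0.045,-0.001,3],[-0.002,0.08,-0.001,6],[-0.004,0.115,-0.001,9.5],[-0.005,0.15,-0.001,12.5]]' && python3 go.py 606.4 -261.6 134 -0.102
```

```text
clock: 5.08
eef_pos: [576.0, -146.3, 133.3]
eef_rot: [-3.141, -0.003, 0.064]
wrist_force: [0.6, -0.0, -3.0]
finger_gap: 13.5
t 5.08 pos [ 576.  -146.3  133.3] rot [-3.1409e+00 -2.6000e-03  6.4300e-02] F [ 0.6 -0.  -3. ] gap 13.5
shift [ 23.  117.   -0.7] turn 9.53
```

```bash
python3 -m handwheel '[[0.007,0.035,-0.001,3],[0.013,0.068,-0.001,6],[0.018,0.095,-0.001,8],[0.022,0.11,-0.001,9],[0.023,0.117,-0.001,9.5]]' && python3 -m handwheel '[[0,0,0,0],[0,0,0,0],[0,0,0,0]]' && python3 go.py 606.4 -261.6 134 -0.102
python3 - <<'E'
from h import *
import cv2
a=cams.camera("scene")[150:350,160:340,::-1];b=cams.camera("top")[120:320,350:480,::-1]
cv2.imwrite("pics/s4.png",cv2.resize(a,None,fx=3,fy=3,interpolation=cv2.INTER_CUBIC))
cv2.imwrite("pics/t4.png",cv2.resize(b,None,fx=3,fy=3,interpolation=cv2.INTER_CUBIC))
cv2.imwrite("pics/b4.png",np.hstack([cv2.resize(x,None,fx=2.5,fy=2.5,interpolation=cv2.INTER_CUBIC) for x in(a,b)]))
E
```

```text
clock: 5.7
eef_pos: [606.3, -262.3, 133.6]
eef_rot: [-3.14, -0.002, -0.102]
wrist_force: [-1.2, 0.4, -3.0]
finger_gap: 13.7
clock: 6.08
eef_pos: [606.4, -261.7, 133.8]
eef_rot: [-3.14, -0.002, -0.102]
wrist_force: [-0.6, -1.0, -3.3]
finger_gap: 14.1
t 6.08 pos [ 606.4 -261.7  133.8] rot [-3.1402e+00 -1.7000e-03 -1.0160e-01] F [-0.6 -1.  -3.3] gap 14.1
shift [-0.  -0.1 -0.2] turn 0.02
```

View pics/b4.png

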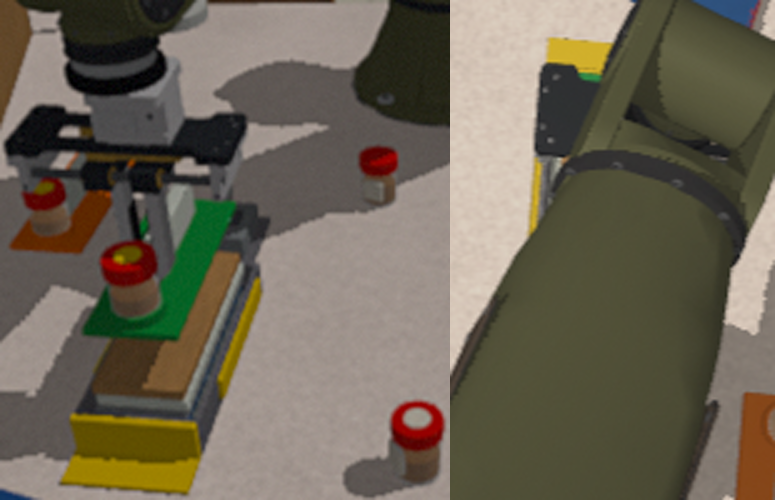

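The carrier hangs over the pile, heading in line with it. In the crop, its far corners are at (86,330) and (182,337), a near corner is at (237,203) and the dot is at (128,255). I'll compare these with the prediction.

```bash
python3 - <<'E'
from h import *
np.set_printoptions(precision=2,suppress=True)
S=lambda a:(np.array(a)-.75)/2.5+[160,150]
L=[[100,-40,8],[100,40,8],[-100,40,8],[74,0,66]];o={"scene":S([(86,330),(182,337),(237,203),(128,255)])}
p0=[577.5,-258.7,109.3,-.1016]
print(proj("scene",place(p0,L))-o["scene"])
p,r=fit(L,o,p0,zfix=109.3);print(p,r)
E
```

```text
[[-3.09  0.08]
 [-2.88 -0.26]
 [-0.97 -0.8 ]
 [-1.    0.39]]
[ 577.87 -255.07  109.3    -0.09] [[-0.85  0.38]
 [-0.46 -0.27]
 [ 0.08 -0.86]
 [ 1.22  0.52]]
```

There's a small lateral disagreement of 1–3 px. I'll go down to about 10 mm above the pile and compare the edges directly there.

```bash
python3 -m handwheel '[[0,0,0.015,0],[0,0,0.03,0],[0,0,0.04,0],[0,0,0.042,0],[0,0,0.042,0]]' && python3 -m handwheel '[[0,0,0,0]]' && python3 go.py 606.4 -261.6 79.5 -0.102
python3 - <<'E'
from h import *
import cv2
a=cams.camera("scene")[220:345,175:295,::-1]
cv2.imwrite("pics/s5.png",cv2.resize(a,None,fx=4.8,fy=4.8,interpolation=cv2.INTER_CUBIC))
E
```

```text
clock: 6.8
eef_pos: [606.6, -262.0, 91.8]
eef_rot: [-3.14, -0.002, -0.102]
wrist_force: [-0.1, 0.4, -3.1]
finger_gap: 13.6
clock: 6.92
eef_pos: [606.8, -262.1, 92.4]
eef_rot: [-3.141, -0.003, -0.102]
wrist_force: [0.0, -0.1, -2.5]
finger_gap: 13.4
t 6.92 pos [ 606.8 -262.1   92.4] rot [-3.1406e+00 -2.7000e-03 -1.0190e-01] F [ 0.  -0.1 -2.5] gap 13.4
shift [-0.5 -0.4 12.9] turn 0.01
```

View pics/s5.png

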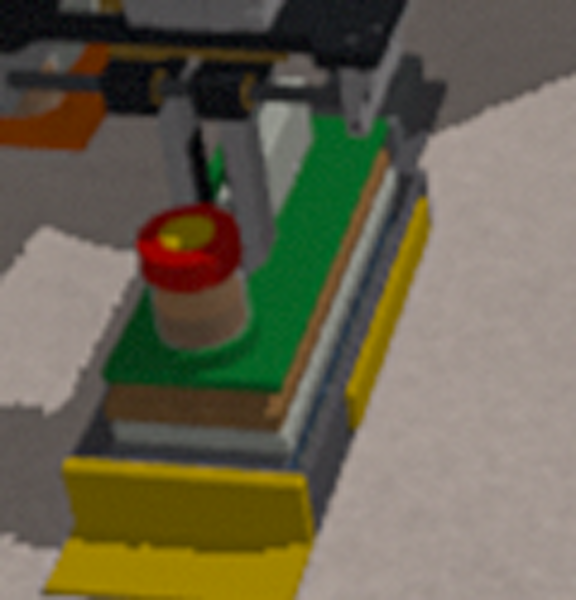

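```bash
python3 - <<'E'
from h import *
np.set_printoptions(precision=2,suppress=True)
S=lambda a:(np.array(a)-1.9)/4.8+[175,220]
L=[[100,-40,8],[100,40,8],[-100,40,8],[74,0,66]];o={"scene":S([(108,381),(280,388),(387,122),(188,233)])}
p0=[577.9,-259.1,68.1,-.1019]
print(proj("scene",place(p0,L))-o["scene"])
p,r=fit(L[:3],o|{"scene":o["scene"][:3]},p0,zfix=68.1);print(p,r)
for z in(68.1,):
  from scipy.optimize import least_squares
  # allow roll about carrier x through the rail grip point
  def f(q):
    c,s=np.cos(q[3]),np.sin(q[3]);X=np.array(L)-[0,0,35];X=np.c_[X[:,0],X[:,1]*c-X[:,2]*s,X[:,1]*s+X[:,2]*c]+[0,0,35]
    return (proj("scene",place([q[0],q[1],68.1,q[2]],X))-o["scene"]).ravel()
  w=least_squares(f,[577,-259,-.1,0]);print(w.x,w.fun)
E
```

```text
[[-2.77 -1.72]
 [-0.95 -0.65]
 [-0.19 -0.61]
 [-0.98  0.45]]
[ 581.23 -256.39   68.1    -0.08] [[-1.12 -0.35]
 [ 1.05  0.25]
 [ 0.06 -0.04]]
[ 580.16 -257.     -0.09    0.02] [-1.06 -0.4   0.88 -0.39  0.24 -0.55 -0.03  1.14]
```

Within reading noise the board is parallel to the pile and about 1 mm too far towards +y. I'll trim that and go down slowly, watching the force.

```bash
python3 -m handwheel '[[0,0.001,0.003,0],[0,0.001,0.006,0],[0,0.001,0.009,0],[0,0.001,0.010,0],[0,0.001,0.010,0]]' && python3 -m handwheel '[[0,0,0.001,0],[0,0,0.0015,0],[0,0,0.002,0],[0,0,0.002,0]]'
```

```text
clock: 7.6
eef_pos: [606.7, -263.1, 82.5]
eef_rot: [-3.141, -0.003, -0.102]
wrist_force: [-1.1, -0.2, -2.3]
finger_gap: 13.8
clock: 8.1
eef_pos: [606.8, -263.1, 81.0]
eef_rot: [-3.141, -0.003, -0.102]
wrist_force: [-2.6, 2.2, 5.7]
finger_gap: 13.7
```

```bash
python3 -m handwheel '[[0,0,0.0005,0],[0,0,0.001,0],[0,0,0.0015,0],[0,0,0.0015,0]]'
```

```text
clock: 8.6
eef_pos: [606.8, -263.1, 80.3]
eef_rot: [-3.141, -0.003, -0.102]
wrist_force: [-5.8, 2.8, 8.1]
finger_gap: 13.8
```

It made contact at about 82 mm and is now pressed lightly. I'll ease back to near zero force, then release.

```bash
python3 -m handwheel '[[0,0,-0.0007,0],[0,0,-0.0012,0],[0,0,-0.0012,0]]'; python3 -c "
from cell import read_state as r
s=r();print(s['wrist_force'],s['moment'])"
```

```text
clock: 8.98
eef_pos: [606.8, -263.1, 81.5]
eef_rot: [-3.141, -0.003, -0.102]
wrist_force: [-2.0, 0.5, 3.2]
finger_gap: 13.7
[-1.97481905  0.45189597  3.19333499] [ 0.19505624  0.60804201 -0.032355  ]
```

```bash
python3 -m handwheel '[[0,0,0,0],[0,0,0,0],[0,0,0,0],[0,0,0,0],[0,0,0,0]]' 0.4 && python3 -m handwheel '[[0,0,-0.02,0],[0,0,-0.05,0],[0,0,-0.09,0],[0,0,-0.1,0],[0,0,-0.1,0]]' && python3 go.py 380 -20 190 -0.102
```

```text
clock: 9.6
eef_pos: [606.8, -263.1, 81.5]
eef_rot: [-3.141, -0.003, -0.102]
wrist_force: [-0.1, -1.0, -0.6]
finger_gap: 55.9
clock: 10.22
eef_pos: [606.6, -263.2, 182.1]
eef_rot: [-3.141, -0.004, -0.102]
wrist_force: [0.9, -0.4, -0.6]
finger_gap: 56.0
t 10.22 pos [ 606.6 -263.2  182.1] rot [-3.1413 -0.0045 -0.1018] F [ 0.9 -0.4 -0.6] gap 56.0
shift [-250.1 -218.9   -8.9] turn 0.01
```

```bash
python3 -m handwheel '[[-0.035,-0.04,-0.01,0],[-0.07,-0.08,-0.015,0],[-0.11,-0.125,-0.015,0],[-0.15,-0.165,-0.015,0],[-0.17,-0.2,-0.015,0]]' && python3 -m handwheel '[[0,-0.05,0,0],[0,-0.1,0,0],[0,-0.1,0,0]]' 1
python3 - <<'E'
from h import *
import cv2
a=cams.camera("scene")[215:345,175:295,::-1];b=cams.camera("top")[120:320,360:460,::-1]
cv2.imwrite("pics/s6.png",a);cv2.imwrite("pics/t6.png",b)
f=lambda x,k:cv2.resize(x,None,fx=k,fy=k,interpolation=cv2.INTER_CUBIC)
A=f(a,4);B=f(b,3);A=np.vstack([A,np.zeros((80,480,3),np.uint8)])
cv2.imwrite("pics/b6.png",np.hstack([A,B]))
E
```

```text
clock: 10.85
eef_pos: [455.7, -45.5, 195.4]
eef_rot: [-3.141, -0.003, -0.102]
wrist_force: [1.2, -0.3, 0.0]
finger_gap: 56.3
clock: 11.22
eef_pos: [465.2, 56.3, 194.2]
eef_rot: [-3.141, -0.0, -0.098]
wrist_force: [0.1, -0.4, 0.5]
finger_gap: 29.8
```

View pics/b6.png

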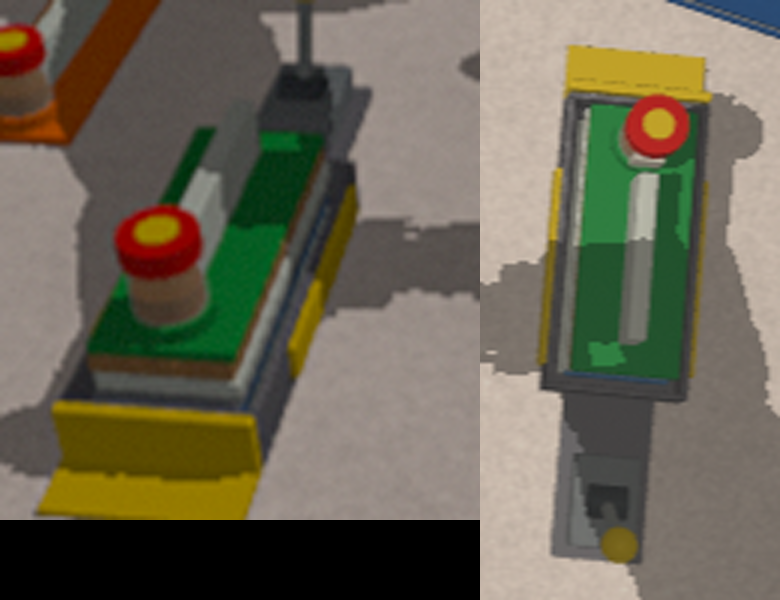

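The carrier sits on the pile with its edges in line and the jar at the yellow plate. I'll put numbers on it.

```bash
python3 - <<'E'
from h import *
np.set_printoptions(precision=3,suppress=True)
T=lambda a:(np.array(a)-1)/3+[360,120]
S=lambda a:(np.array(a)-1.5)/4+[175,215]
L=[[100,40,8],[100,-40,8],[-100,-40,8],[-100,40,8],[74,0,66]]
o={"top":T([(108,103),(221,108),(208,380),(91,369),(178,124)]),"scene":S([(235,362),(88,352),(200,127),(325,135),(157,230)])}
p,r=fit(L,o,[577,-258,57,-.1]);print(p);print(r)
from scipy.optimize import least_squares
print("lever target ball at 1 rad",place([577.5,-258.7,0,-.103],[[-195+36,0,94],[-195-36,0,94]]))
E
python3 go.py 290 -229 195 -0.102
```

```text
[ 577.757 -259.096   55.961   -0.091]
[[ 0.707 -0.168]
 [-1.229  0.951]
 [-2.324 -0.61 ]
 [ 0.448  0.22 ]
 [-0.188 -0.28 ]
 [-0.037 -1.107]
 [-0.798 -0.856]
 [-1.431  0.373]
 [-0.75  -0.054]
 [ 0.231  1.115]]
lever target ball at 1 rad [[ 419.343 -242.352   94.   ]
 [ 347.724 -234.949   94.   ]]
t 11.32 pos [465.4  54.  194.5] rot [-3.1416e+00 -8.0000e-04 -1.0070e-01] F [-0.6 -0.5  0.3] gap 21.9
shift [-146.   299.2   -0.7] turn 0.07
```

The carrier is within 1 mm of the pile centre and under 1° off in yaw. Now for the yellow lever: I'll go behind the ball on the robot side with the fingers closed.

```bash
python3 -m handwheel '[[-0.022,0.05,0,0],[-0.045,0.105,0,0],[-0.07,0.16,0,0],[-0.092,0.215,0,0],[-0.115,0.265,0,0]]' 1 && python3 -m handwheel '[[-0.014,0.034,0,0],[-0.014,0.034,0,0],[-0.014,0.034,0,0]]'; python3 go.py 307 -230.6 88 -0.102
```

```text
clock: 11.95
eef_pos: [322.3, -200.4, 194.1]
eef_rot: [3.142, -0.001, -0.103]
wrist_force: [1.0, 0.5, -0.7]
finger_gap: 1.0
clock: 12.32
eef_pos: [304.5, -232.8, 193.8]
eef_rot: [-3.141, -0.0, -0.104]
wrist_force: [0.1, 0.5, -0.1]
finger_gap: 0.8
t 12.32 pos [ 304.5 -232.8  193.8] rot [-3.1411 -0.     -0.1043] F [ 0.1  0.5 -0.1] gap 0.8
shift [  2.3  -2.4 105.8] turn -0.13
```

```bash
python3 -m handwheel '[[0.002,-0.002,0.04,0],[0.002,-0.002,0.08,0],[0.002,-0.002,0.105,0],[0.002,-0.002,0.105,0],[0.002,-0.002,0.105,0]]' && python3 -m handwheel '[[0.012,0,0,0],[0.024,0,0,0],[0.036,0,0,0],[0.048,0,0,0],[0.06,0,0,0]]';  python3 go.py 398 -240.2 88 -0.102
```

```text
clock: 12.95
eef_pos: [307.3, -231.0, 89.7]
eef_rot: [3.141, -0.001, -0.103]
wrist_force: [-0.5, -0.2, 0.4]
finger_gap: 0.6
clock: 13.58
eef_pos: [367.8, -237.3, 89.7]
eef_rot: [3.141, -0.001, -0.103]
wrist_force: [-2.0, -0.2, 0.8]
finger_gap: 0.7
t 13.57 pos [ 367.8 -237.3   89.7] rot [ 3.1415e+00 -8.0000e-04 -1.0330e-01] F [-2.  -0.2  0.8] gap 0.7
shift [30.4 -0.2  1.7] turn -0.08
```

```bash
python3 -m handwheel '[[0.008,0,0,0],[0.016,0,0,0],[0.022,0,0,0],[0.026,0,0,0],[0.026,0,0,0]]' && python3 -m handwheel '[[0.002,0,0,0],[0.004,0,0,0],[0.004,0,0,0]]'
```

```text
clock: 14.2
eef_pos: [393.9, -240.0, 89.8]
eef_rot: [3.141, -0.001, -0.103]
wrist_force: [0.0, 0.6, -0.0]
finger_gap: 0.8
clock: 14.58
eef_pos: [397.3, -240.3, 89.6]
eef_rot: [-3.141, 0.001, -0.103]
wrist_force: [-5.6, -0.5, 2.2]
finger_gap: 0.5
```

```bash
python3 -m handwheel '[[0.002,0,0,0],[0.003,0,0,0],[0.003,0,0,0]]'
```

```text
clock: 14.95
eef_pos: [398.0, -240.4, 89.4]
eef_rot: [-3.141, 0.006, -0.103]
wrist_force: [-22.2, 0.5, 12.9]
finger_gap: 0.3
```

The stop is reached: 22 N with only 0.7 mm of further travel. I'll back off, clear the view and check.

```bash
python3 -m handwheel '[[-0.01,0,0,0],[-0.03,0,0,0],[-0.04,0,-0.03,0],[-0.04,0,-0.08,0],[-0.04,0,-0.12,0]]' && python3 -m handwheel '[[0,-0.05,0,0],[0.02,-0.1,0,0],[0.04,-0.15,0,0],[0.06,-0.2,0,0],[0.07,-0.24,0,0]]' && python3 -m handwheel '[[0,0,0,0],[0,0,0,0]]'
python3 - <<'E'
from h import *
import cv2
a=cams.camera("scene")[195:345,175:295,::-1];b=cams.camera("top")[120:320,360:460,::-1]
f=lambda x,k:cv2.resize(x,None,fx=k,fy=k,interpolation=cv2.INTER_CUBIC)
cv2.imwrite("pics/b7.png",np.hstack([f(a,4),f(b,3)]))
cv2.imwrite("pics/t7.png",cams.camera("top")[...,::-1])
E
```

```text
clock: 15.58
eef_pos: [358.9, -236.5, 211.7]
eef_rot: [-3.141, 0.005, -0.103]
wrist_force: [-0.2, 0.5, 0.0]
finger_gap: 0.7
clock: 16.2
eef_pos: [453.9, -3.1, 211.5]
eef_rot: [-3.141, 0.004, -0.102]
wrist_force: [-0.1, -0.4, -0.1]
finger_gap: 0.5
clock: 16.45
eef_pos: [453.7, -3.3, 211.5]
eef_rot: [-3.141, 0.004, -0.102]
wrist_force: [0.6, 0.3, 0.2]
finger_gap: 0.3
```

View pics/b7.png

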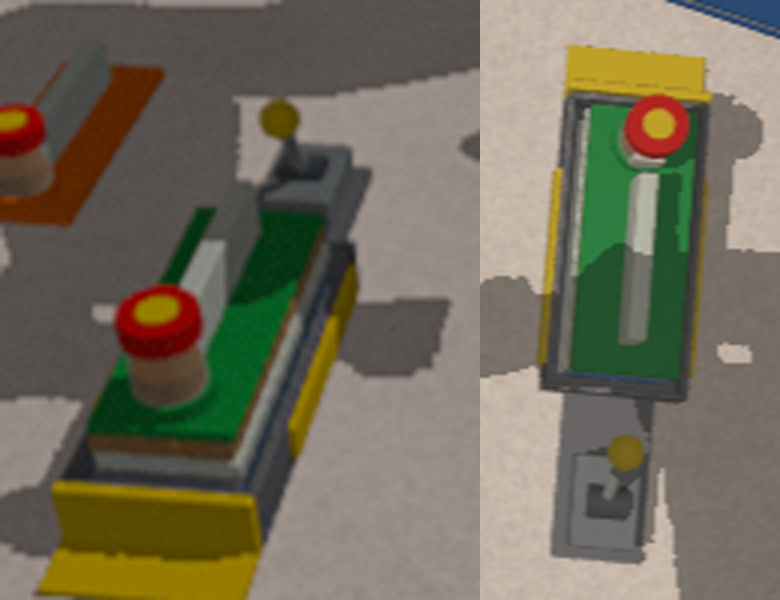

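View pics/t7.png

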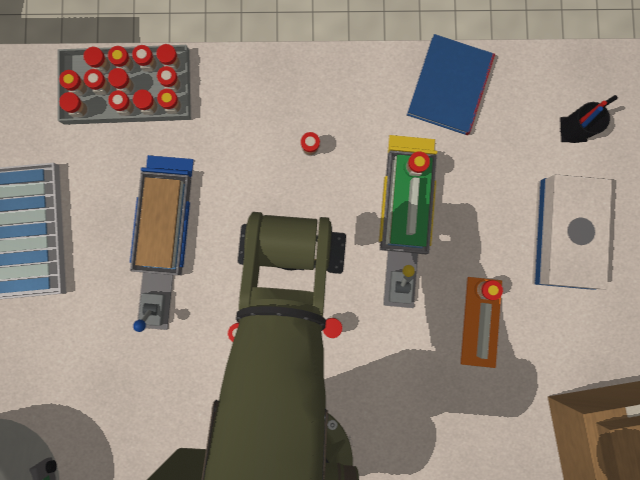

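The lever leans towards the pile, with its ball at (626,453) in the crop. The carrier hasn't moved since release, and the loose jar at (310,142) and the blue lever ball at (139,326) are where they started. I'll check the ball position and hand in.

```bash
python3 - <<'E'
from h import *
o={"top":(np.array([(146,453)])-1)/3+[360,120],"scene":(np.array([(279,118)])-1.5)/4+[175,195]}
b,r=fit([[0,0,0]],o,[420,-240,94,0],afix=0);print(b,r)
from cell import manip
if b[0]>412: print(manip.sign_off())
E
```

```text
[ 419.72582821 -242.48672889   94.92127331    0.        ] [[ 0.1037923  -0.0140987 ]
 [ 0.12304175  0.01089169]]
the job is handed in; nothing more can be done
None
```

The carrier is on the yellow bin's pile and the yellow lever is fully over towards it. I handed the job in at about 16.5 s of robot time, within the 64 s limit.

- **Carrying:** I gripped the carrier by its white rail at the balance point. It hung level, with almost no turning moment at the wrist. I lowered it until it touched the pile, pressing with no more than about 8 N, and let go at about 3 N.
- **Placing:** Measured afterwards, the carrier's centre is within about 1 mm of the pile's centre and its angle within about 1°. The jar is over the yellow-plated end. One near corner misfitted by up to 2.3 px, which I put down to my reading of a shadowed edge. A check during the lowering suggested a sideways error of 1–3 px, so I trimmed the position by 1 mm.
- **Lever:** I pushed it until it met its stop, at about 22 N. The ball then measured (419.7, -242.5, 94.9) mm, against an expected (419.3, -242.4, 94).
- **Left alone:** The loose jar and the blue lever look unmoved in the last top picture. The robot was clear of everything.

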